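Tip a cookie stamp out of its tray

TASK

Get the green cookie stamp out of its flush pocket in the wooden tray: under one end of each pocket there is a hollow, under the other a solid step, and you cannot see which, so press lightly on the ends with the closed fingers until one gives way (never force the solid end) and the stamp see-saws up and stays tipped. Then take it by its raised end and lay it flat, green face up, in the middle of the marble slab, setting it down rather than dropping it. Leave the red and blue stamps lying in their pockets, and do not shift the steel cutter or the flour tin.

Things in the scene. Friction and masses are not known exactly. Their poses are not given: they have to be found in the camera images.
- stamp_green: Wooden cookie stamp, a flat bar 66 x 24 x 12 mm (about 40 g) with a green top face. Origin: centre of its underside; x along its length, y across, z up out of the green face. It starts face up in one of the tray's three pockets (any of them), its top flush with the tray's top.
- stamp_red: Wooden cookie stamp, a flat bar 66 x 24 x 12 mm (about 40 g) with a red top face. Origin: centre of its underside; x along its length, y across, z up out of the red face. It starts face up in one of the tray's three pockets (any of them), its top flush with the tray's top.
- stamp_blue: Wooden cookie stamp, a flat bar 66 x 24 x 12 mm (about 40 g) with a blue top face. Origin: centre of its underside; x along its length, y across, z up out of the blue face. It starts face up in one of the tray's three pockets (any of them), its top flush with the tray's top.
- tray: Fixed wooden tray 104 (x) x 168 (y) x 34 mm high. Origin: centre of its underside; z up. Three pockets side by side at y = -48, 0, +48 mm, each with a stamp lying along the tray's x. Under the stamp, one half of a pocket is a solid step that ends 2.5 mm past the middle, the other half a hollow 17.5 mm deep: which half is random and hidden. The end over the step does not yield.
- tray_top (a point): Centre of the tray's top face, axes as the tray's. Pockets are 26.5 mm wide; for 8 < |x| < 41 mm their mouths widen to finger scoops 36 mm wide (y), 10 mm deep, leaving 6 mm beside the stamp and 8 mm past its end: room for closed fingers (line of closing along y) to push the end down, not to grip it.
- tray_middle (a point): Centre of the middle pocket's floor, 22 mm over the table, where the stamps pivot. Under 1 N tips a stamp, pressed 20 to 28 mm from its middle on the hollow's side until a finger's inner edge is about 7 mm below the tray's top. Past 25 degrees it stays tipped, at 30 to 35, its other end 8 to 18 mm above the tray's top.
- slab: Fixed white marble slab 150 x 150 x 15 mm. Origin: centre of its underside; z up.
- cutter: Loose steel ring cookie cutter, 60 mm across, 25 mm high, bystander. Origin: centre of its underside.
- tin: Loose white and green flour tin (0.6 kg), 76 mm across, 110 mm high, standing beyond the work. Origin: centre of its underside.
- pin: Fixed wooden rolling pin lying along its y axis, 48 mm thick, 310 mm long with handles. Origin: under its middle, on the table.

How it is judged:
By the outcome, as a careful person would: the job done as asked, in the order asked, and still so for the second after the job is handed in, with the robot touching nothing.
It also fails if it takes over 48 s, if anything falls off the work surface, if the arm or the gripper's body presses on something with over 40 N, if the wrist force passes 120 N, or if a joint passes its speed limit or range.

ROBOT

A 6-joint arm with a two-finger parallel gripper is mounted at the origin on the work surface. World frame = base frame: x ahead of the robot, y to its left, z up, the work surface at z = 0. Lengths are in m, angles in degrees, forces in N, time in s.
With the tool pointing down it reaches from about 0.25 to 0.725 m from the base axis. Payload 9.7 kg.
Tool frame: the origin (TCP) lies between the finger pads; the fingertips stand 11 mm ahead of it and the grasp point (between the pads) lies 8 mm behind it; x points along the fingers, y is the direction in which the jaws open and shut, and the axes are right-handed (so a half turn about x gives the same grasp; the last joint's range is limited). The gripper opens to 85 mm and grips with 20 to 120 N. Pads are 22 mm wide; open, the fingers measure 114 mm over their backs; the gripper's body (76 mm by 85 mm) begins 54 mm behind the grasp point. The pads swing forward as they close: fully open they stand 13 mm farther back than shut.
Start: joints at [-76.433, 4.979, 10.078, 95.1, 0, 90], TCP at [0.129, -0.535, 0.242] pointing down, gripper open.
Joint ranges: [-179.16, 179.16], [-48.56, 103.87], [-65.8, 70.77], [-126.05, 130.52], [-82.76, 87.17], [-180, 180]. Speed limits (degrees/s): [127.2, 127.2, 147.25, 180, 180, 180].

INTERFACE

Orientations are given as [roll, pitch, yaw] about the fixed x, y, z axes, in that order (R = Rz(yaw) Ry(pitch) Rx(roll)).
In Python, from workcell import ctrl gives the robot as it stands. The module is installed in compiled form; this text tells all that it offers.
- The arm moves only by the tool move_arm, never from a script. Its argument "plan" is a list that holds one entry, the list of rows, each a list of 7 numbers: the turn, a rotation vector about the tool's x, y, z in degrees, then the shift along the tool's x, y, z in m, then the opening in per cent of the stroke, from 0 (shut) to 100 (fully open). In form: [[[wx, wy, wz, x, y, z, grip], ...]]. A call has 1 to 20 rows; each row shifts and turns the commanded pose from where the row before left it, along the tool's axes as they then stand; what a row does not reach is not made up. A row lasts 1/12 s, in which the tool goes at most 41.7 mm and 7.16 degrees, less where a joint would pass 70% of its speed; a pose out of reach is approached as far as the arm can. A call is refused whole if a number of a shift passes 0.0417 or a number of a turn 7.16, either way. A call with a gripper value outside its range is refused whole. The fingers move at their own pace and stop on an object; "grip_force" is the grip in N (left out, the last holds). Time passes only in rows, so rows that do not move let the fingers close. It gives the time, the measured TCP pose, the force and the opening at its end, in the units of the state.
- ctrl.get_obs(): the state, without advancing time (a new reading comes with each control period).
- ctrl.capture(name): name is "scene" or "side" or "wrist"; returns (picture, depth): 480x640x3 uint8, red, green, blue; 480x640 float32, m along the optical axis (not along the pixel's ray), 0 where there is no reading.
- ctrl.camera_model(name): a dict with "fx", "fy", "cx", "cy" (pixels), "D" ([k1, k2, p1, p2, k3] as OpenCV has them; the pictures are not rectified), "extrinsics" (4x4, takes a point from camera to world coordinates). Camera axes: x right, y down, z forward; pixel columns grow to the right and rows downward; lengths in m; the calibration is good to about 2 mm. A picture is of the moment at which its call begins: read the wrist's pose just before it. camera_model takes no time and is no camera call; for the wrist camera it gives the pose at the moment of the call.
- ctrl.sign_off(): hands the job in, once; it reports no verdict.
Trained networks look in the newest picture that a camera, given by its name, has taken for a name from the list of things; names that differ only in an ending like _2 or _b are one class to them, and where a whole thing is asked for, a point or a joint stands for the part that bears it (a point fixed in the world has none). Each returns a list of dicts, best first, with "score" (0 to 1); they miss things now and then, are a little off and sometimes report something else, mostly with a low value. They report only what shows in the picture. A call takes as long as a camera call.
- ctrl.boxes_of(camera, label): "point" ([x, y, z] in m, in the coordinates of the camera as it stood for that picture, good to about 4 mm: the middle of the surface that is visible of it).
The state is a dict: "time_s": time; "joint_positions": joint angles; "joint_vel": joint speeds; "effort": joint torques, N m; "position": TCP position; "eef_rot": TCP orientation; "ft_force": force on the tool from outside, world axes, zero at the start; "moment": the same for the moment, N m; "width": opening from 0.0 (shut) to 1.0 (fully open).
Only numpy, scipy, OpenCV 4.12 (cv2) and the standard library are available. Lean on these libraries where they do the work, as an engineer would, in place of code of your own. Each camera call takes 0.05 s, during which the arm holds its last target. There are 200 camera calls.

## Working session

There is one attempt and no reset: what is moved stays moved. The work goes in short steps, Python scripts to look and compute and a tool call to move; the robot and the scene stay as the last step left them, time stands still between calls to the robot, and variables do not carry over. Pictures are saved under pics/ and viewed, about 8 in all and at most 12, crops included, and the job is handed in when it is done.

Besides the shell and the picture viewer there is one more tool, called after "Call:" by a JSON object that holds its "op" and its "data". move_arm: Moves the arm, as the interface text tells. Its arguments: {"type":"object","properties":{"plan":{"type":"array"},"grip_force":{"type":"number"}},"required":["plan"]}

```bash
mkdir -p pics; cat > h.py <<'E'
import numpy as np, cv2
from workcell import ctrl
from scipy.spatial.transform import Rotation as R
np.set_printoptions(precision=4,suppress=True)
def cap(n,f=None):
    m=ctrl.camera_model(n); p,d=ctrl.capture(n)
    if f: cv2.imwrite('pics/'+f,p[:,:,::-1])
    return p,d,m
def world(px,d,m):
    px=np.atleast_2d(np.array(px,float)); K=np.array([[m['fx'],0,m['cx']],[0,m['fy'],m['cy']],[0,0,1]])
    u=cv2.undistortPoints(px.reshape(-1,1,2),K,np.array(m['D'],float)).reshape(-1,2)
    d=np.broadcast_to(d,len(px)); c=np.c_[u*d[:,None],d]; E=np.array(m['extrinsics'])
    return c@E[:3,:3].T+E[:3,3]
def cloud(d,m):
    v,u=np.nonzero(d>0); return np.c_[u,v],world(np.c_[u,v],d[v,u],m)
E
python3 - <<'E'
from h import *
s=ctrl.get_obs(); print({k:np.round(v,3) for k,v in s.items()})
p,d,m=cap('scene','scene1.png')
E=np.array(m['extrinsics']);print(E)
for l in ['stamp_green','stamp_red','stamp_blue','tray','slab','cutter','tin','pin']:
    for b in ctrl.boxes_of('scene',l)[:2]: print(l,round(b['score'],2),E[:3,:3]@np.array(b['point'])+E[:3,3])
hsv=cv2.cvtColor(p,cv2.COLOR_RGB2HSV)
px,W=cloud(d,m)
H=hsv[px[:,1],px[:,0]]
# top face of stamps at z~.034
for n,(a,b) in dict(green=(40,85),red=(0,8),blue=(95,130)).items():
    k=(H[:,0]>=a)&(H[:,0]<=b)&(H[:,1]>100)&(abs(W[:,2]-.034)<.006)
    if k.sum()>20:
        r=cv2.minAreaRect((W[k,:2]*1000).astype(np.float32)); print(n,k.sum(),np.median(W[k],0),W[k].mean(0),r)
k=(H[:,1]<40)&(abs(W[:,2]-.015)<.004)&(H[:,2]>150)
print('slab',k.sum(),cv2.minAreaRect((W[k,:2]*1000).astype(np.float32)) if k.sum() else 0)
E
```

```text
{'time_s': np.float64(0.0), 'joint_positions': array([-76.432,   5.009,  10.034,  95.098,   0.001,  90.002]), 'joint_vel': array([0.079, 0.045, 0.101, 0.01 , 0.052, 0.026]), 'effort': array([ -0.001, -52.038,  46.481,   0.016,  -0.   ,  -0.   ]), 'position': array([ 0.129, -0.534,  0.242]), 'eef_rot': array([-91.141,  89.927, 102.425]), 'ft_force': array([-0.429,  0.236,  0.202]), 'moment': array([0.004, 0.012, 0.006]), 'width': np.float64(1.001)}
[[-0.6947  0.6312 -0.345   0.9435]
 [ 0.7193  0.607  -0.3379  0.306 ]
 [-0.0038 -0.4829 -0.8757  0.8749]
 [ 0.      0.      0.      1.    ]]
stamp_red 0.67 [ 0.5316 -0.142   0.0344]
stamp_blue 0.93 [ 0.5621 -0.2342  0.0377]
stamp_blue 0.36 [ 0.5327 -0.14    0.0329]
tray 0.93 [ 0.5529 -0.1764  0.0296]
slab 0.55 [0.5647 0.1988 0.0109]
cutter 0.83 [ 0.7193 -0.1994  0.0139]
cutter 0.16 [ 0.5634 -0.2354  0.0412]
tin 0.57 [0.742  0.256  0.1134]
tin 0.33 [ 0.718  -0.1963  0.0147]
pin 0.56 [0.7394 0.0327 0.0479]
green 545 [ 0.5512 -0.1895  0.034 ] [ 0.5833 -0.1084  0.034 ] ((645.1525268554688, 30.32159423828125), (550.43310546875, 62.80086898803711), 65.24422454833984)
red 477 [ 0.53   -0.1467  0.0342] [ 0.5297 -0.1465  0.0341] ((529.0408935546875, -148.00369262695312), (70.35935974121094, 27.524375915527344), 17.49433708190918)
blue 409 [ 0.5567 -0.2388  0.0339] [ 0.5563 -0.2387  0.0339] ((556.1226196289062, -239.58761596679688), (66.63710021972656, 26.17141342163086), 17.078533172607422)
slab 321 ((609.2422485351562, 164.76858520507812), (80.165283203125, 43.09742736816406), 87.88005828857422)
```

View pics/scene1.png

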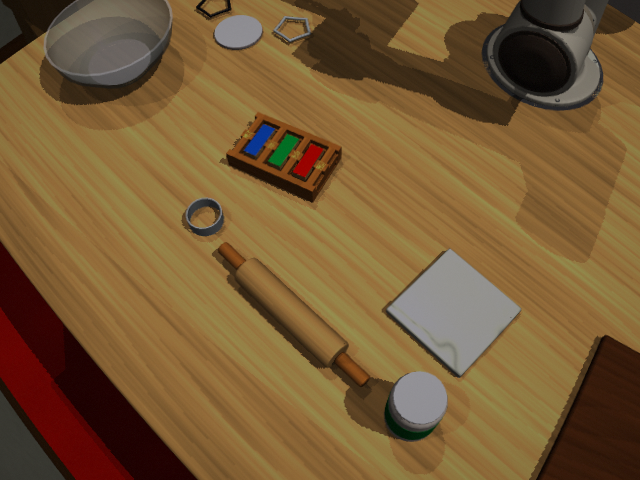

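The tray has blue at (262,140), green in the middle at (285,151) and red at (310,161). The slab corners are at (450,250), (520,312), (460,374) and (388,311).

```bash
cat >> h.py <<'E'
def pose():
    s=ctrl.get_obs(); return np.array(s['position']),R.from_euler('xyz',s['eef_rot'],degrees=True),s
def delta(pt,Rt):
    "turn (tool frame, total) and then shift in the new tool axes"
    p,r,s=pose(); return (r.inv()*Rt).as_rotvec(degrees=True), Rt.inv().apply(np.array(pt)-p)
def down(yaw,tilt=0):
    "tool x down, tool y at world yaw; tilt turns about tool y"
    a=np.radians(yaw); x=np.array([0,0,-1.]); y=np.array([np.cos(a),np.sin(a),0])
    return R.from_matrix(np.c_[x,y,np.cross(x,y)])*R.from_rotvec([0,tilt,0],degrees=True)
E
python3 - <<'E'
from h import *
p,r,s=pose(); print(r.as_matrix())
m=ctrl.camera_model('scene'); E=np.array(m['extrinsics'])
def onz(px,z):
    a=world(px,1.,m)-E[:3,3]; return E[:3,3]+a*((z-E[2,3])/a[:,2])[:,None]
c=onz([[450,250],[520,312],[460,374],[388,311]],.015); print(c,c.mean(0),np.linalg.norm(np.diff(c,axis=0),axis=1))
for y in(106,-74): print(y,*delta([.543,-.193,.242],down(y)))
w=np.array(ctrl.camera_model('wrist')['extrinsics']); print('cam in tool',r.inv().apply(w[:3,3]-p), r.inv().apply(w[:3,2]))
E
```

```text
[[ 0.      0.2346 -0.9721]
 [ 0.     -0.9721 -0.2346]
 [-1.     -0.     -0.    ]]
[[0.4871 0.1291 0.015 ]
 [0.4952 0.2755 0.015 ]
 [0.6348 0.2679 0.015 ]
 [0.6332 0.1262 0.015 ]] [0.5626 0.1997 0.015 ] [0.1467 0.1399 0.1417]
106 [177.5678   0.0032   0.0029] [0.0003 0.2143 0.4921]
-74 [-2.4322 -0.0019  0.002 ] [ 0.0003 -0.2143 -0.4921]
cam in tool [-0.1309  0.0012 -0.0859] [ 0.9442 -0.      0.3294]
```

Call:
{"op": "move_arm", "data": {"plan": [[[-2.4,0,0,0,0,0,0],[0,0,0,0.005,-0.0153,-0.0352,0],[0,0,0,0.005,-0.0153,-0.0352,0],[0,0,0,0.005,-0.0153,-0.0352,0],[0,0,0,0.005,-0.0153,-0.0352,0],[0,0,0,0.005,-0.0153,-0.0352,0],[0,0,0,0.005,-0.0153,-0.0352,0],[0,0,0,0.005,-0.0153,-0.0352,0],[0,0,0,0.005,-0.0153,-0.0352,0],[0,0,0,0.005,-0.0153,-0.0352,0],[0,0,0,0.005,-0.0153,-0.0352,0],[0,0,0,0.005,-0.0153,-0.0352,0],[0,0,0,0.005,-0.0153,-0.0352,0],[0,0,0,0.005,-0.0153,-0.0352,0],[0,0,0,0.005,-0.0153,-0.0352,0],[0,0,0,0,0,0,0],[0,0,0,0,0,0,0]]]}}

```text
time_s: 1.87
position: [0.5447, -0.1916, 0.1713]
eef_rot: [-33.4, 89.9, 162.7]
ft_force: [0.4, -0.2, -0.1]
width: 0.0
```

```bash
python3 - <<'E'
from h import *
p,r,s=pose(); print(p,s['eef_rot'],s['time_s'],s['width'],s['ft_force'])
im,d,m=cap('wrist','w1.png')
hsv=cv2.cvtColor(im,cv2.COLOR_RGB2HSV); px,W=cloud(d,m); H=hsv[px[:,1],px[:,0]]
C={}
for n,(a,b) in dict(green=(45,80),red=(0,5),blue=(100,130)).items():
    k=(H[:,0]>=a)&(H[:,0]<=b)&(H[:,1]>120)&(abs(W[:,2]-.034)<.006)&(np.linalg.norm(W[:,:2]-[.543,-.193],axis=1)<.1)
    rr=cv2.minAreaRect((W[k,:2]*1000).astype(np.float32)); print(n,k.sum(),W[k].mean(0),rr)
E
```

```text
[ 0.5447 -0.1916  0.1713] [-33.4177  89.9116 162.7317] 1.8667 0.00035881706145443447 [ 0.4203 -0.1929 -0.1492]
green 3030 [ 0.5436 -0.1933  0.0337] ((542.2605590820312, -193.68431091308594), (65.69343566894531, 24.048038482666016), 16.05466079711914)
red 2969 [ 0.5303 -0.1472  0.0337] ((528.7926025390625, -147.02931213378906), (65.80474090576172, 25.30889892578125), 16.2266788482666)
blue 2961 [ 0.5569 -0.2397  0.0337] ((555.735595703125, -240.13307189941406), (65.62675476074219, 23.762956619262695), 15.954665184020996)
```

View pics/w1.png

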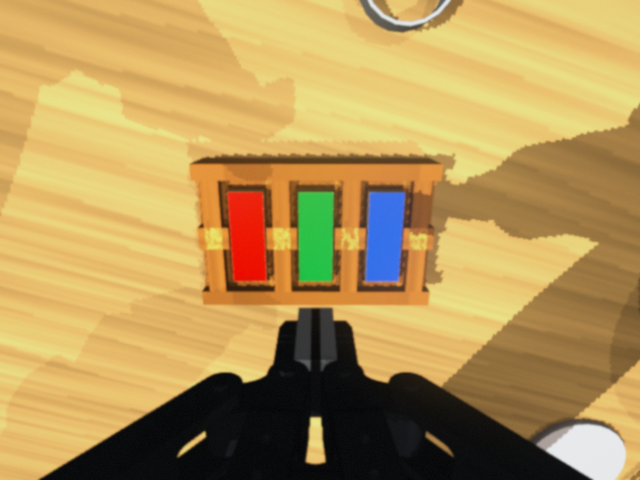

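The stamps are upright in view, with green at about (316,236). Depth gives its centre at (0.5425, -0.1935) and yaw 16.1°. I'll probe the near (-x) end first.

Call:
{"op": "move_arm", "data": {"plan": [[[0,0,0,0.02,0.0012,0.0276,0],[0,0,0,0.03,0,0,0],[0,0,0,0.03,0,0,0],[0,0,0,0.025,0,0,0],[0,0,0,0.012,0,0,0],[0,0,0,0.004,0,0,0],[0,0,0,0,0,0,0],[0,0,0,0,0,0,0]]]}}

```text
time_s: 2.58
position: [0.5182, -0.2025, 0.0529]
eef_rot: [141.8, 89.9, -22.2]
ft_force: [-0.3, 0.1, 0.8]
width: 0.002
```

Call:
{"op": "move_arm", "data": {"plan": [[[0,0,0,0,-0.002,-0.0005,0],[0,0,0,0.004,0,0,0],[0,0,0,0.003,0,0,0],[0,0,0,0,0,0,0]]]}}

```text
time_s: 2.92
position: [0.5182, -0.1999, 0.0451]
eef_rot: [142.0, 89.9, -22.0]
ft_force: [1.2, 0.2, 4.5]
width: 0.002
```

Call:
{"op": "move_arm", "data": {"plan": [[[0,0,0,0.0005,0,0,0],[0,0,0,0.0005,0,0,0],[0,0,0,0,0,0,0]]]}}

```text
time_s: 3.17
position: [0.5182, -0.2, 0.045]
eef_rot: [141.7, 89.9, -22.3]
ft_force: [-3.1, 1.5, 12.4]
width: 0.001
```

The reading is 12 N with no yield, so this end is solid. I'll back off and press the other end.

Call:
{"op": "move_arm", "data": {"plan": [[[0,0,0,-0.012,0,0,0],[0,0,0,0,0,0,0],[0,0,0,0,0,-0.025,0],[0,0,0,0,0,-0.025,0],[0,0,0,0,0,0,0],[0,0,0,0.006,0,0,0],[0,0,0,0,0,0,0]]]}}

```text
time_s: 3.75
position: [0.5649, -0.1859, 0.0478]
eef_rot: [-31.3, 89.9, 164.7]
ft_force: [-0.1, -0.3, -1.4]
width: -0.002
```

Call:
{"op": "move_arm", "data": {"plan": [[[0,0,0,0,0.001,-0.001,0],[0,0,0,0.0015,0,0,0],[0,0,0,0.0015,0,0,0],[0,0,0,0.001,0,0,0],[0,0,0,0.001,0,0,0],[0,0,0,0,0,0,0]]]}}

```text
time_s: 4.25
position: [0.5667, -0.1868, 0.0441]
eef_rot: [-42.4, 90.0, 153.5]
ft_force: [0.2, 0.2, 0.3]
width: -0.001
```

It yields, so I'll go on down until the tip is about 7 mm below the top (TCP around 0.037).

Call:
{"op": "move_arm", "data": {"plan": [[[0,0,0,0.0015,0,0,0],[0,0,0,0.0015,0,0,0],[0,0,0,0.0015,0,0,0],[0,0,0,0.001,0,0,0],[0,0,0,0.001,0,0,0],[0,0,0,0.0005,0,0,0],[0,0,0,0,0,0,0]]]}}

```text
time_s: 4.83
position: [0.5669, -0.1867, 0.0371]
eef_rot: [-35.8, 90.0, 160.2]
ft_force: [0.2, 0.5, 0.1]
width: 0.001
```

Call:
{"op": "move_arm", "data": {"plan": [[[0,0,0,-0.008,0,0,0],[0,0,0,-0.02,0,0,0],[0,0,0,-0.035,0,0,0],[0,0,0,-0.035,0,0,30],[0,0,0,-0.035,0,0,50],[0,0,0,0,0,0,50],[0,0,0,0,0,0,50]]]}}

```text
time_s: 5.42
position: [0.5681, -0.1872, 0.1736]
eef_rot: [145.6, 89.7, -18.5]
ft_force: [0.6, -0.5, -0.2]
width: 0.503
```

```bash
python3 - <<'E'
from h import *
p,r,s=pose(); print(p,s['eef_rot'],s['time_s'],s['width'],s['ft_force'])
im,d,m=cap('wrist','w2.png')
hsv=cv2.cvtColor(im,cv2.COLOR_RGB2HSV); px,W=cloud(d,m); H=hsv[px[:,1],px[:,0]]
T=R.from_euler('z',16.1,degrees=True)
k=(H[:,0]>=45)&(H[:,0]<=80)&(H[:,1]>120)&(np.linalg.norm(W[:,:2]-[.543,-.193],axis=1)<.08)
L=T.inv().apply(W[k]-[.5425,-.1935,.034])*1000
print(k.sum(),L.min(0),L.max(0),L.mean(0)); f=np.polyfit(L[:,0],L[:,2],1); print(f,np.degrees(np.arctan(f[0])))
for a in range(-40,40,8):
    q=abs(L[:,0]-a-4)<4
    if q.sum(): print(a+4,q.sum(),np.percentile(L[q,1],[2,50,98]),np.median(L[q,2]))
E
```

```text
[ 0.5681 -0.1872  0.1736] [145.5807  89.7047 -18.4537] 5.4167 0.5031484104664686 [ 0.5658 -0.4925 -0.219 ]
2878 [-20.4351 -13.3968 -25.6396] [ 44.5237  50.7894 205.3081] [ 5.5497  0.1309 -0.1969]
[-0.592   3.0887] -30.626791634470017
-20 239 [-10.9302   0.5281  11.8582] 15.545132018276425
-12 471 [-11.4797   0.5167  12.9485] 11.431698532801654
-4 440 [-11.6213  -0.2065  11.2583] 6.062224323575394
4 448 [-11.7306   0.4753  12.9431] 0.6388019214293716
12 437 [-11.8468  -0.2457  12.8843] -4.740026991796626
20 404 [-11.2639  -0.2672  11.4384] -10.10662864666373
28 387 [-11.3477  -0.2881  10.8137] -15.622889701450509
36 50 [-10.7628  -0.677   23.179 ] -18.652689925504674
```

View pics/w2.png

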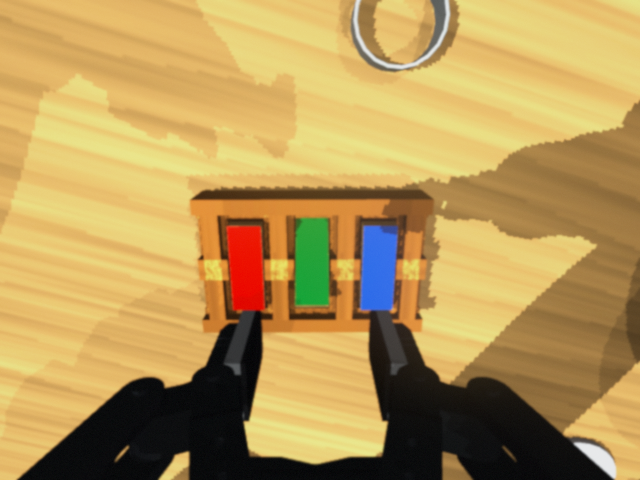

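The green stamp has see-sawed up and stays tipped at about 34°, near end raised, its top edge at tray x = -22 mm and 17 mm above the tray top. Red and blue are undisturbed. I'll tilt the tool 17° for the grasp and check how far the fingertips sit back at this opening.

Call:
{"op": "move_arm", "data": {"plan": [[[0,-5.67,0,0,0,0,45],[0,-5.67,0,0,0,0,45],[0,-5.66,0,0,0,0,45],[0,0,0,0,0,0,45],[0,0,0,0,0,0,45]]]}}

```text
time_s: 5.88
position: [0.5673, -0.1862, 0.1665]
eef_rot: [-0.6, 72.8, -164.6]
ft_force: [-0.7, -0.8, 0.1]
width: 0.444
```

```bash
python3 - <<'E'
from h import *
p,r,s=pose(); print(p,s['eef_rot'],s['time_s'],s['width'])
im,d,m=cap('wrist')
px,W=cloud(d,m); L=r.inv().apply(W-p)*1000
k=(abs(L[:,1])<45)&(abs(L[:,1])>10)&(abs(L[:,2])<16)&(L[:,0]>-40)&(L[:,0]<30)
print(k.sum(),np.percentile(L[k],[1,50,99],axis=0))
T=R.from_euler('z',16.1,degrees=True); t=T.apply([-.0123,0,.0152])+[.5425,-.1935,.034]
rel=R.from_matrix(T.as_matrix().T@r.as_matrix()); print(rel.as_matrix())
a=np.radians(17); Rt=T*R.from_matrix(np.array([[-np.sin(a),0,-np.cos(a)],[0,-1,0],[-np.cos(a),0,np.sin(a)]]))
print(t,delta(t,Rt))
E
```

```text
[ 0.5673 -0.1862  0.1665] [  -0.629    72.787  -164.5718] 5.8833 0.4435636918582661
9328 [[-39.813  -41.7162 -14.8208]
 [-24.437  -17.8503  -9.4884]
 [  6.7255  42.4515   9.1045]]
[[-0.2959 -0.0012 -0.9552]
 [ 0.0035 -1.      0.0002]
 [-0.9552 -0.0032  0.2959]]
[ 0.5307 -0.1969  0.0492] (array([-0.076 ,  0.0225,  0.1183]), array([ 0.1251, -0.0001,  0.0012]))
```

Call:
{"op": "move_arm", "data": {"plan": [[[0,0,0,0.03,0,0.0012,45],[0,0,0,0.03,0,0,45],[0,0,0,0.03,0,0,45],[0,0,0,0.015,0,0,45],[0,0,0,0.01,0,0,45],[0,0,0,0.005,0,0,45],[0,0,0,0,0,0,45],[0,0,0,0,0,0,45]]]}}

```text
time_s: 6.6
position: [0.5326, -0.197, 0.0575]
eef_rot: [0.3, 73.1, -163.8]
ft_force: [0.4, -0.7, 0.0]
width: 0.454
```

```bash
python3 - <<'E'
from h import *
p,r,s=pose(); print(p,s['eef_rot'],s['time_s'],s['width'],s['ft_force'])
T=R.from_euler('z',16.1,degrees=True); t=T.apply([-.0123,0,.0152])+[.5425,-.1935,.034]
a=np.radians(17); Rt=T*R.from_matrix(np.array([[-np.sin(a),0,-np.cos(a)],[0,-1,0],[-np.cos(a),0,np.sin(a)]]))
print(delta(t,Rt)); im,d,m=cap('wrist','w3.png')
E
```

```text
[ 0.5326 -0.197   0.0575] [   0.2575   73.1459 -163.801 ] 6.6 0.453791317640875 [ 0.4473 -0.6643  0.0266]
(array([-0.1628, -0.146 , -0.0285]), array([ 0.0085, -0.0006, -0.0007]))
```

View pics/w3.png

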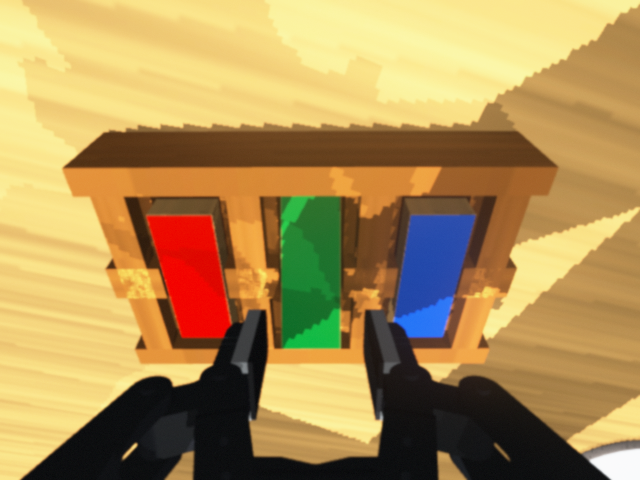

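The fingers (tips near x=265 and 365) straddle the raised green end (x 282–342). I'll advance the rest and grip.

Call:
{"op": "move_arm", "data": {"plan": [[[0,0,0,0.004,-0.0005,0,45],[0,0,0,0.004,0,0,45],[0,0,0,0.002,0,0,45],[0,0,0,0,0,0,45]]]}}

```text
time_s: 6.98
position: [0.529, -0.197, 0.0458]
eef_rot: [-0.1, 73.0, -164.1]
ft_force: [0.9, -0.1, 0.7]
width: 0.447
```

Call:
{"op": "move_arm", "data": {"plan": [[[0,0,0,0,0,0,30],[0,0,0,0,0,0,24],[0,0,0,0,0,0,15],[0,0,0,0,0,0,15],[0,0,0,0,0,0,15],[0,0,0,0,0,0,15]]], "grip_force": 35}}

```text
time_s: 7.48
position: [0.5293, -0.1972, 0.0468]
eef_rot: [0.1, 73.0, -163.9]
ft_force: [-0.4, -0.5, 5.0]
width: 0.267
```

Call:
{"op": "move_arm", "data": {"plan": [[[0,0,0,-0.0048,0,0.0015,15],[0,0,0,-0.0096,0,0.003,15],[0,0,0,-0.0191,0,0.0058,15],[0,0,0,-0.0191,0,0.0058,15],[0,0,0,-0.0191,0,0.0058,15],[0,0,0,-0.0191,0,0.0058,15],[0,0,0,-0.0191,0,0.0058,15],[0,0,0,0,0,0,15],[0,0,0,0,0,0,15]]]}}

```text
time_s: 8.23
position: [0.5298, -0.1972, 0.1626]
eef_rot: [0.2, 73.1, -163.8]
ft_force: [-0.1, 0.6, -0.5]
width: 0.267
```

```bash
python3 - <<'E'
from h import *
p,r,s=pose(); print(p,s['eef_rot'],s['time_s'],s['width'],s['ft_force'])
im,d,m=cap('wrist','w4.png')
hsv=cv2.cvtColor(im,cv2.COLOR_RGB2HSV); px,W=cloud(d,m); H=hsv[px[:,1],px[:,0]]
L=r.inv().apply(W-p)*1000
k=(H[:,0]>=45)&(H[:,0]<=80)&(H[:,1]>120)&(np.linalg.norm(L,axis=1)<100)
L=L[k]; print(k.sum(),np.percentile(L,[1,50,99],axis=0))
# face plane in tool frame
f=np.polyfit(L[:,2],L[:,0],1); print('slope',f,np.degrees(np.arctan(f[0]))); g=np.polyfit(L[:,2],L[:,1],1); print(g)
E
```

```text
[ 0.5298 -0.1972  0.1626] [   0.2294   73.12   -163.8155] 8.2333 0.26696601014501814 [-0.149   0.5915 -0.5283]
10670 [[ -2.5742 -10.5    -54.4643]
 [  7.4346   0.7107 -23.8442]
 [ 17.2119  12.3527   6.8069]]
slope [-0.3113 -0.0283] -17.29395971657521
[0.0124 1.0956]
```

View pics/w4.png

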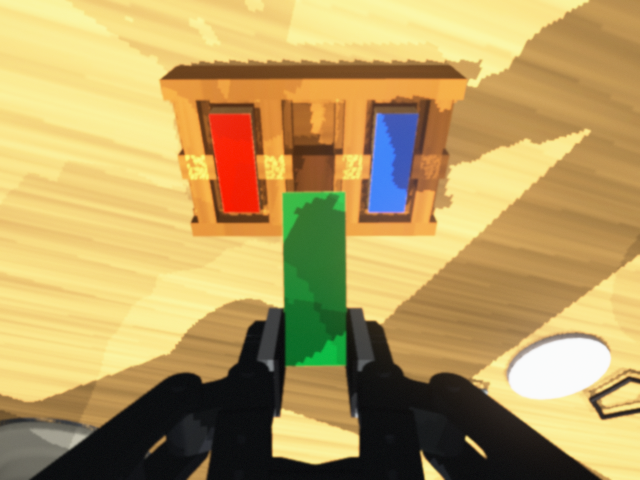

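The stamp is held firmly, face at -17.3° in the tool frame. I'll level it (+34.2° about tool y), then yaw -16° to square up with the slab.

Call:
{"op": "move_arm", "data": {"plan": [[[0,5.7,0,0,0,0,15],[0,5.7,0,0,0,0,15],[0,5.7,0,0,0,0,15],[0,5.7,0,0,0,0,15],[0,5.7,0,0,0,0,15],[0,5.7,0,0,0,0,15],[5.09,0,1.59,0,0,0,15],[5.09,0,1.59,0,0,0,15],[5.09,0,1.59,0,0,0,15],[0,0,0,0,0,0,15],[0,0,0,0,0,0,15]]]}}

```text
time_s: 9.2
position: [0.5288, -0.1964, 0.1603]
eef_rot: [179.9, 72.9, 0.1]
ft_force: [0.1, 0.1, -0.3]
width: 0.265
```

```bash
cat >> h.py <<'E'
a=np.radians(17.3); N=np.array([-np.cos(a),0,-np.sin(a)]); U=np.array([np.sin(a),0,-np.cos(a)]) # stamp normal, length axis in tool frame
CT=np.array([.0074,.0007,-.0238])  # top face centre in tool frame
E
python3 - <<'E'
from h import *
p,r,s=pose(); print(p,s['eef_rot'],s['time_s'],s['width'],s['ft_force'])
print('n',r.apply(N),'u',r.apply(U)); c=p+r.apply(CT); print('face centre',c)
print('shift to over slab',r.inv().apply(np.array([.5626,.1997,c[2]])-c))
E
```

```text
[ 0.5288 -0.1964  0.1603] [179.9489  72.8631   0.1227] 9.2 0.2650739532230066 [ 0.1459  0.1209 -0.3011]
n [0.0028 0.0003 1.    ] u [ 1.      0.003  -0.0028]
face centre [ 0.5537 -0.1971  0.1602]
shift to over slab [ 0.0029 -0.3967 -0.0097]
```

Call:
{"op": "move_arm", "data": {"plan": [[[0,0,0,0.001,-0.018,-0.003,15],[0,0,0,0.001,-0.036,-0.003,15],[0,0,0,0.001,-0.036,-0.003,15],[0,0,0,0,-0.036,0,15],[0,0,0,0,-0.036,0,15],[0,0,0,0,-0.036,0,15],[0,0,0,0,-0.036,0,15],[0,0,0,0,-0.036,0,15],[0,0,0,0,-0.036,0,15],[0,0,0,0,-0.036,0,15],[0,0,0,0,-0.036,0,15],[0,0,0,0,-0.018,0,15],[0,0,0,0,0,0,15],[0,0,0,0,0,0,15]]]}}

```text
time_s: 10.37
position: [0.5349, 0.0907, 0.1632]
eef_rot: [-173.7, 72.8, 15.4]
ft_force: [0.0, -0.2, -0.4]
width: 0.268
```

```bash
python3 - <<'E'
from h import *
p,r,s=pose(); print(p,s['eef_rot'],s['time_s'],s['width'],s['ft_force'])
im,d,m=cap('wrist','w5.png')
hsv=cv2.cvtColor(im,cv2.COLOR_RGB2HSV); px,W=cloud(d,m); H=hsv[px[:,1],px[:,0]]
k=(H[:,0]>=45)&(H[:,0]<=80)&(H[:,1]>120)&(np.linalg.norm(W-p,axis=1)<.1)
L=W[k]; c=(np.percentile(L,1,axis=0)+np.percentile(L,99,axis=0))/2
f=np.polyfit(L[:,0],L[:,2],1);g=np.polyfit(L[:,1],L[:,2],1); print('stamp',c,'tilt deg',np.degrees(f[0]),np.degrees(g[0]),'by model',p+r.apply(CT))
k=(abs(W[:,2]-.015)<.004)&(np.linalg.norm(W[:,:2]-[.5626,.1997],axis=1)<.115)
q=W[k]; print('slab z',np.median(q[:,2]),k.sum(),np.percentile(q,[.5,99.5],axis=0),cv2.minAreaRect((q[:,:2]*1000).astype(np.float32)))
p2,d2,m2=cap('scene'); px,W=cloud(d2,m2)
k=(abs(W[:,2]-.015)<.004)&(np.linalg.norm(W[:,:2]-[.5626,.1997],axis=1)<.115)
q=W[k]; print('scene slab',np.median(q[:,2]),k.sum(),cv2.minAreaRect((q[:,:2]*1000).astype(np.float32)))
E
```

```text
[0.5349 0.0907 0.1632] [-173.685    72.7564   15.3759] 10.3667 0.2675808987130543 [ 0.0287 -0.1792 -0.4062]
stamp [0.5596 0.0938 0.1639] tilt deg -1.4756384726789444 -0.4698476936880747 by model [0.5596 0.0941 0.1631]
slab z 0.014293264368707148 37289 [[0.4865 0.1222 0.0122]
 [0.6339 0.2695 0.0161]] ((559.8884887695312, 195.93988037109375), (150.01161193847656, 150.34291076660156), 88.2658920288086)
scene slab 0.014521713534440428 8687 ((560.1571044921875, 197.17413330078125), (150.8568572998047, 151.87042236328125), 88.45623016357422)
```

View pics/w5.png

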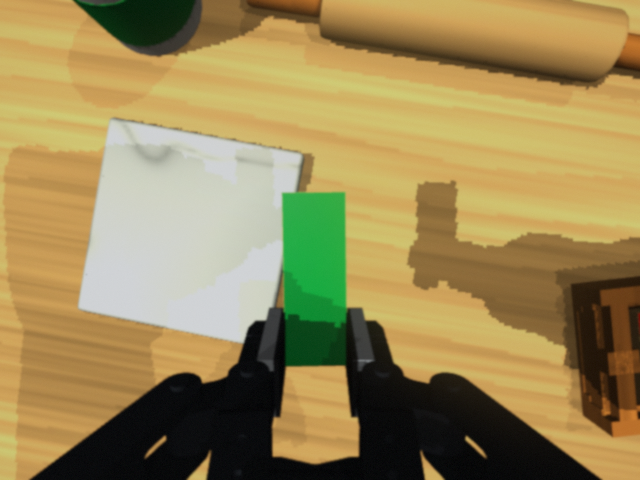

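```bash
cat > t.py <<'E'
from h import *
import sys
p,r,s=pose(); print(p,s['time_s'],s['width'],s['ft_force']); n=r.apply(N);u=r.apply(U); print('n',n,'u yaw',np.degrees(np.arctan2(u[1],u[0])))
yw=float(sys.argv[2]) if len(sys.argv)>2 else 0
R0=np.c_[U,np.cross(N,U),N]; Rt=R.from_euler('z',yw,degrees=True)*R.from_matrix(R0.T)
print('turn',(r.inv()*Rt).as_rotvec(degrees=True))
for q,l in ((r,'now'),(Rt,'after turn')):
    c=p+q.apply(CT); print(l,'c',c,'shift',q.inv().apply(np.array([.560,.1965,float(sys.argv[1])])-c))
E
python3 t.py 0.06
```

```text
[0.5349 0.0903 0.1632] 10.4667 0.2686694810738404 [0.2426 0.0316 0.2626]
n [ 0.0077 -0.0319  0.9995] u yaw 9.263041845997964
turn [8.2884 0.2911 4.528 ]
now c [0.5596 0.0936 0.1632] shift [ 0.1067 -0.0981  0.0152]
after turn c [0.5598 0.0896 0.1633] shift [ 0.0986 -0.1069  0.0306]
```

Call:
{"op": "move_arm", "data": {"plan": [[[2.8,0.1,1.5,0,0,0,15],[2.8,0.1,1.5,0,0,0,15],[2.7,0.1,1.5,0,0,0,15],[0,0,0,0,-0.0153,0,15],[0,0,0,0,-0.0153,0,15],[0,0,0,0,-0.0153,0,15],[0,0,0,0,-0.0153,0,15],[0,0,0,0,-0.0153,0,15],[0,0,0,0,-0.0153,0,15],[0,0,0,0,-0.0153,0,15],[0,0,0,0,0,0,15],[0,0,0,0,0,0,15]]]}}

```text
time_s: 11.47
position: [0.5342, 0.0913, 0.1661]
eef_rot: [-173.4, 72.6, 15.6]
ft_force: [0.7, -0.8, -0.4]
width: 0.264
```

```bash
python3 t.py 0.045
```

```text
[0.5342 0.0913 0.1661] 11.4667 0.26439847684439377 [ 0.7116 -0.7594 -0.3637]
n [ 0.0058 -0.0336  0.9994] u yaw 9.32257854525961
turn [8.3198 0.1754 4.6337]
now c [0.5589 0.0946 0.1661] shift [ 0.1241 -0.0962  0.0202]
after turn c [0.5591 0.0906 0.1661] shift [ 0.1159 -0.1059  0.0352]
```

```bash
python3 -c "
from h import *
print(ctrl.get_obs()['joint_positions'])"
```

```text
[  8.6506 -14.1032 -18.3096  68.5226   2.0667 179.9398]
```

Joint 6 is at its 180° limit, so this yaw isn't reachable at the slab. I'll lay the stamp at yaw of about 30° instead.

```bash
python3 t.py 0.1661 30
```

```text
[0.5342 0.0913 0.1661] 11.4667 0.26439847684439377 [ 0.7116 -0.7594 -0.3637]
n [ 0.0058 -0.0336  0.9994] u yaw 9.32257854525961
turn [-20.3164  -0.3367  -4.2988]
now c [0.5589 0.0946 0.1661] shift [ 0.0085 -0.1003 -0.0158]
after turn c [0.5561 0.1031 0.1661] shift [ 0.0149 -0.0789 -0.0478]
```

Call:
{"op": "move_arm", "data": {"plan": [[[-5.08,-0.08,-1.07,0,0,0,15],[-5.08,-0.08,-1.07,0,0,0,15],[-5.08,-0.08,-1.07,0,0,0,15],[-5.08,-0.08,-1.07,0,0,0,15],[0,0,0,0.003,-0.0158,-0.0096,15],[0,0,0,0.003,-0.0158,-0.0096,15],[0,0,0,0.003,-0.0158,-0.0096,15],[0,0,0,0.003,-0.0158,-0.0096,15],[0,0,0,0.003,-0.0158,-0.0096,15],[0,0,0,0,0,0,15],[0,0,0,0,0,0,15]]]}}

```text
time_s: 12.38
position: [0.5383, 0.1847, 0.1658]
eef_rot: [179.9, 72.7, 29.9]
ft_force: [-0.2, -0.4, -0.9]
width: 0.267
```

```bash
python3 t.py 0.045 30
```

```text
[0.5383 0.1847 0.1658] 12.3833 0.2669871751172624 [-0.2235 -0.4096 -0.9305]
n [-0.      0.0005  1.    ] u yaw 30.01128377672715
turn [ 0.0185  0.0126 -0.0213]
now c [0.5602 0.1966 0.1658] shift [ 0.1153 -0.0001  0.0361]
after turn c [0.5602 0.1966 0.1658] shift [ 0.1153 -0.      0.0362]
```

Call:
{"op": "move_arm", "data": {"plan": [[[0,0,0,0.0192,0,0.006,15],[0,0,0,0.0192,0,0.006,15],[0,0,0,0.0192,0,0.006,15],[0,0,0,0.0192,0,0.006,15],[0,0,0,0.0192,0,0.006,15],[0,0,0,0.0192,0,0.006,15],[0,0,0,0,0,0,15],[0,0,0,0,0,0,15]]]}}

```text
time_s: 13.05
position: [0.5378, 0.1832, 0.0447]
eef_rot: [180.0, 72.8, 29.9]
ft_force: [0.3, 0.9, 1.0]
width: 0.266
```

```bash
python3 t.py 0.028 30; python3 - <<'E'
from h import *
p,r,s=pose()
im,d,m=cap('wrist')
hsv=cv2.cvtColor(im,cv2.COLOR_RGB2HSV); px,W=cloud(d,m); H=hsv[px[:,1],px[:,0]]
n=np.linalg.norm(W-p,axis=1)
k=(H[:,0]>=45)&(H[:,0]<=80)&(H[:,1]>120)&(n<.09)
def pl(q): 
    A=np.c_[q[:,:2]-q[:,:2].mean(0),np.ones(len(q))]; return np.linalg.lstsq(A,q[:,2],rcond=None)[0]*[57.3,57.3,1]
print('stamp plane',pl(W[k]),cv2.minAreaRect((W[k][:,:2]*1000).astype(np.float32)))
k=(H[:,1]<60)&(abs(W[:,2]-.015)<.005)&(np.linalg.norm(W[:,:2]-[.56,.1965],axis=1)<.07); print('slab plane',pl(W[k]))
E
```

```text
[0.5378 0.1832 0.0447] 13.05 0.26624214634509136 [0.2559 0.8732 1.0495]
n [0.0015 0.0009 1.    ] u yaw 29.885011839205436
turn [-0.1095  0.1    -0.035 ]
now c [0.5598 0.195  0.0447] shift [ 0.0162 -0.0012  0.004 ]
after turn c [0.5597 0.1951 0.0447] shift [ 0.0162 -0.0011  0.0041]
stamp plane [-1.9734  0.0874  0.0443] ((553.6354370117188, 190.4626922607422), (79.13504028320312, 91.33597564697266), 29.955371856689453)
slab plane [-0.0458 -0.0376  0.0144]
```

Call:
{"op": "move_arm", "data": {"plan": [[[0,1.5,0,0,-0.001,0,15],[0,0,0,0.0058,0,0.0019,15],[0,0,0,0.0048,0,0.0016,15],[0,0,0,0.0019,0,0.0006,15],[0,0,0,0,0,0,15],[0,0,0,0,0,0,15]]]}}

```text
time_s: 13.6
position: [0.5381, 0.1851, 0.0322]
eef_rot: [179.9, 71.2, 29.9]
ft_force: [0.5, -0.2, -0.0]
width: 0.266
```

```bash
python3 t.py 0.027 30; python3 - <<'E'
from h import *
p,r,s=pose()
im,d,m=cap('wrist')
hsv=cv2.cvtColor(im,cv2.COLOR_RGB2HSV); px,W=cloud(d,m); H=hsv[px[:,1],px[:,0]]
k=(H[:,0]>=45)&(H[:,0]<=80)&(H[:,1]>120)&(abs(W[:,2]-p[2])<.008)&(np.linalg.norm(W-p,axis=1)<.09)
q=W[k]; L=R.from_euler('z',30,degrees=True).inv().apply(q-[.56,.1965,0])*1000
for a in range(-30,35,10):
    j=abs(L[:,0]-a)<5; print(a,j.sum(),np.median(L[j],0))
E
```

```text
[0.5381 0.1851 0.0322] 13.6 0.26552480153169633 [ 0.518  -0.2173 -0.0256]
n [-0.0227 -0.0127  0.9997] u yaw 29.937194504904106
turn [-0.0547 -1.4906 -0.0363]
now c [0.56   0.197  0.0329] shift [0.0055 0.0004 0.0021]
after turn c [0.56   0.197  0.0322] shift [0.0049 0.0004 0.0018]
-30 1269 [-28.8736   0.1909  31.3872]
-20 1665 [-19.9393  -0.2004  31.6655]
-10 1644 [-10.1525  -0.2074  31.8788]
0 1654 [-0.023  -0.2237 32.2097]
10 1651 [10.1076  0.1179 32.4234]
20 1610 [20.1838  0.111  32.7736]
30 1201 [28.4712  0.0906 32.938 ]
```

The per-slice heights show it was already level before that trim, so I'll undo it and lower.

Call:
{"op": "move_arm", "data": {"plan": [[[0,-1.5,0,0,0,0,15],[0,0,0,0.0019,0,0.0006,15],[0,0,0,0.0014,0,0.0005,15],[0,0,0,0,0,0,15],[0,0,0,0,0,0,15]]]}}

```text
time_s: 14.07
position: [0.5377, 0.1851, 0.0284]
eef_rot: [180.0, 72.7, 29.9]
ft_force: [0.8, -0.4, -0.6]
width: 0.267
```

Call:
{"op": "move_arm", "data": {"plan": [[[0,0,0,0.0005,0,0.0001,15],[0,0,0,0.0005,0,0.0002,15],[0,0,0,0,0,0,15]]]}}

```text
time_s: 14.32
position: [0.538, 0.1851, 0.0279]
eef_rot: [179.9, 72.7, 29.9]
ft_force: [-1.7, -2.3, 2.3]
width: 0.27
```

Call:
{"op": "move_arm", "data": {"plan": [[[0,0,0,0.0004,0,0.0001,15],[0,0,0,0.0003,0,0.0001,15],[0,0,0,0,0,0,15]]]}}

```text
time_s: 14.57
position: [0.5381, 0.1852, 0.0277]
eef_rot: [179.9, 72.6, 29.9]
ft_force: [-5.0, -1.9, 7.2]
width: 0.273
```

Contact is at 7 N. Now release gently and back off along the tool axis.

Call:
{"op": "move_arm", "data": {"plan": [[[0,0,0,0,0,0,28],[0,0,0,0,0,0,30],[0,0,0,0,0,0,34],[0,0,0,0,0,0,40],[0,0,0,0,0,0,45],[0,0,0,0,0,0,45],[0,0,0,-0.005,0,0,45],[0,0,0,-0.015,0,0,45],[0,0,0,-0.03,0,0,45],[0,0,0,-0.04,0,0,45],[0,0,0,-0.04,0,0,45],[0,0,0,0,0,0,45],[0,0,0,0,0,0,45]]]}}

```text
time_s: 15.65
position: [0.5053, 0.166, 0.1544]
eef_rot: [179.7, 72.4, 29.7]
ft_force: [0.8, -0.4, -1.0]
width: 0.448
```

```bash
python3 - <<'E'
from h import *
p,r,s=pose(); print(p,s['time_s'],s['ft_force'],s['width'])
im,d,m=cap('wrist','w6.png')
hsv=cv2.cvtColor(im,cv2.COLOR_RGB2HSV); px,W=cloud(d,m); H=hsv[px[:,1],px[:,0]]
k=(H[:,0]>=45)&(H[:,0]<=80)&(H[:,1]>120)&(abs(W[:,2]-.03)<.012)&(np.linalg.norm(W[:,:2]-[.56,.1965],axis=1)<.06)
q=W[k]; print(cv2.minAreaRect((q[:,:2]*1000).astype(np.float32)))
L=R.from_euler('z',30,degrees=True).inv().apply(q-[.56,.1965,0])*1000
print([np.round(np.median(L[abs(L[:,0]-a)<5],0),1) for a in (-25,0,25)])
k=(H[:,1]<60)&(abs(W[:,2]-.015)<.004)&(np.linalg.norm(W[:,:2]-[.56,.1965],axis=1)<.115);print(cv2.minAreaRect((W[k,:2]*1000).astype(np.float32)))
im,d,m=cap('scene','scene2.png')
E=np.array(m['extrinsics'])
for l in ['stamp_red','stamp_blue','stamp_green','cutter','tin']:
    for b in ctrl.boxes_of('scene',l)[:1]: print(l,round(b['score'],2),E[:3,:3]@np.array(b['point'])+E[:3,3])
E
```

```text
[0.5053 0.166  0.1544] 15.65 [ 0.779  -0.4489 -0.9586] 0.4484877646473435
((559.7927856445312, 196.14161682128906), (64.40746307373047, 22.492782592773438), 30.75129508972168)
[array([-24.8,  -0.6,  26.7]), array([-0. , -0.7, 26.6]), array([25.2, -0. , 26.6])]
((559.6156005859375, 196.06024169921875), (149.81097412109375, 149.40426635742188), 88.27141571044922)
stamp_red 0.64 [ 0.5315 -0.1417  0.0326]
stamp_blue 0.92 [ 0.5635 -0.235   0.0402]
stamp_green 0.94 [0.5642 0.1998 0.0298]
cutter 0.73 [ 0.7172 -0.1981  0.0143]
tin 0.8 [0.7381 0.2579 0.1103]
```

View pics/scene2.png

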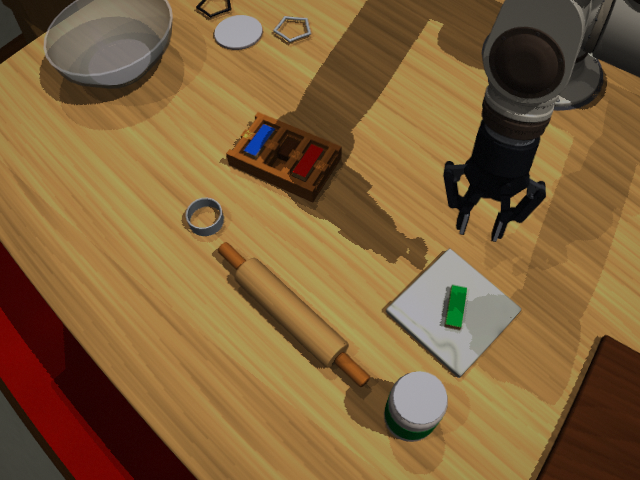

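The green stamp lies flat at the slab's centre (456,307). Red (310,161) and blue (260,140) are still in their pockets, the cutter (205,217) and tin (417,405) have not moved, and the gripper is clear.

```bash
python3 -c "
from h import *
print(ctrl.sign_off())"
```

```text
the job is handed in; nothing more can be done
None
```

The green stamp is lying flat, green face up, in the middle of the marble slab, and I have handed the job in. `sign_off` gives no verdict.

- **Pressing:** I pressed the near end first. It was solid and did not move; the force reached about 12 N before I backed off, more than the light press I intended. The far end gave way with almost no force, and the stamp stayed tipped at about 34°.
- **Moving it:** I gripped it by its raised end and lifted it out. I set it down with 7 N of contact before opening the fingers. It lies turned about 30°, because joint 6 hit its range limit partway across and I could not square it up with the slab.
- **Last checks at 15.65 s:** The stamp's centre is within about 0.2 mm of the slab's centre. Its top is level within 0.1 mm, at a height of about 26.6 mm.
- **Other objects:** Red and blue are still in their pockets. The cutter and tin readings match the first ones to about 4 mm, which is the detector's accuracy. The gripper was clear and touching nothing.
- **One check disagreed:** Just before setting it down, a rough plane fit suggested a 2° tilt. A slice-by-slice check showed the stamp was already level, so I undid the small correction I had made.

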